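# Set the slide regulator to its third click by feel

## Robot

A 7-joint arm with a two-finger parallel gripper is mounted at the origin on a cart in front of the work surface, level with it; the furniture and walls round the work are solid. World frame = base frame: x ahead of the robot, y to its left, z up, the work surface at z = 0. Lengths are in m, angles in degrees, forces in N, time in s.
With the tool pointing down it reaches from about 0.4 to 0.9 m from the base axis. Payload 5.6 kg.
Tool frame: the origin (TCP) lies midway between the tips of the shut fingers; the grasp point (between the pads) lies 19 mm behind it; z points along the fingers, y is the line along which they close (so a half turn about z gives the same grasp; the last joint's range is limited). The gripper opens to 92 mm and grips with 3 to 60 N. Pads are 20 mm wide; open, the fingers measure 128 mm over their backs; the gripper's body (75 mm by 189 mm) begins 69 mm behind the grasp point.
Start: joints at [67.609, 26.786, -0.665, 91.828, 0.344, 61.387, -3.226], TCP at [0.221, -0.611, 0.215] pointing down, gripper open.
Joint ranges: [-144.91, 144.91], [-17.63, 115.5], [-89.93, 88.59], [15.96, 139.68], [-74.01, 254.01], [8.47, 105.57], [-167.45, 167.45]. Speed limits (degrees/s): [147.25, 147.25, 180, 180, 180, 180, 180].

## Interface

Orientations are given as a 3x3 rotation matrix whose columns are the frame's x, y, z axes.
In Python, from bench import bot gives the robot as it stands.
- The arm moves only by the tool step_arm, never from a script. Its argument "targets" is a list of rows, each an object of numbers: "dx", "dy", "dz": the shift along the tool's x, y, z in units of 40 mm (1.0 is 40 mm); "ax", "ay", "az": the turn, a rotation vector about the tool's x, y, z in units of 8 degrees (1.0 is 8 degrees). A call has 1 to 8 rows; each row shifts and turns the commanded pose from where the row before left it, along the tool's axes as they then stand; what a row does not reach is not made up. A row lasts 1/8 s, in which the tool goes at most 62.5 mm and 10.7 degrees, less where a joint would pass 70% of its speed; a pose out of reach is approached as far as the arm can. A call is refused whole if a number of a shift passes 1 or a number of a turn 1, either way. A call with a gripper value outside its range is refused whole. "jaw" is the opening, from 0 (shut) to 1 (fully open), set as the call begins (left out, the last holds). The fingers move at their own pace and stop on an object; the grip force is fixed at half the most. Time passes only in rows, so rows that do not move let the fingers close. It gives the time, the measured TCP pose, the force, the opening and the grip force at its end, in the units of the state.
- bot.get_state(): the state, without advancing time (a new reading comes with each control period).
- bot.read_camera(name): name is "scene" or "top" or "wrist"; returns a dict with "image" (480x640x3 uint8, blue, green, red), "mtx" (3x3 intrinsics, pixels), "D" ([k1, k2, p1, p2, k3] as OpenCV has them; the pictures are not rectified), "position" and "attitude" of the camera in the world; the wrist camera has in their place "hand_eye" (4x4, takes a point from camera to tool coordinates, whose origin is the TCP and whose axes are the flange's). Camera axes: x right, y up, looking along -z (the intrinsics and any distortion apply to the point x, -y, -z); pixel columns grow to the right and rows downward; lengths in m; the calibration is good to about 2 mm. A picture is of the moment at which its call begins: read the wrist's pose just before it. There is no depth.
- bot.job_done(): hands the job in; it is judged then, once.
The state is a dict: "time": time; "joint_positions": joint angles; "dq": joint speeds; "joint_efforts": joint torques, N m; "eef_pos": TCP position; "ee_rot": TCP orientation; "force": force on the tool from outside, world axes, zero at the start; "moment": the same for the moment, N m; "opening": finger opening in m; "gripper_force": force on a finger pad.
Only numpy, scipy, OpenCV 4.12 (cv2) and the standard library are available. Lean on these libraries where they do the work, as an engineer would, in place of code of your own. Each camera call takes 0.05 s, during which the arm holds its last target. There are 200 camera calls.

## Task

Set the slide regulator on the bench to step three by feel: push its orange lever back to the end of its travel at the red end of the box, then push it the other way, counting three clicks, and leave it seated in the third notch without ever running past that notch. Only push the lever with the fingertips, never pinch or grip it, and leave the loose things round the box where they are.

Things in the scene. Friction and masses are not known exactly. Their poses are not given: they have to be found in the camera images.
- regulator: slide regulator: blue steel box 112 (its x) x 220 (its y) x 55 mm high, grey top, fixed to the bench; origin at the centre of its underside, z up. The lever slides along box y in a dark slot in the middle of the top (box x = 0). The -y end is red (zero end), the +y end grey with a small round socket. Only the lever stands up from the top by more than 2 mm.
- zero_mark (a point): the red line across the top plate at the zero (red) end, at box x = 0, y = -88 mm, on the top plate (z = 55 mm)
- lever (a joint): travel of the lever along box +y, away from the red end (m): 0 = in the zero notch at the red end, next notches at 0.018, 0.036, 0.054 (third click), 0.072, 0.090; hard stops at -0.003 and 0.093. Lever centre at box y = -0.045 + value. Leaving a notch takes about 6 N; past half way the lever snaps into the next notch by itself, ahead of the pusher. Starts at 0.012 to 0.042.
- lever_top (a point): centre of the top of the lever's handle, 105 mm above the bench. The handle is an upright orange block with a black top and a white line across, 36 mm (box x) x 26 mm (box y, the way it slides) in plan, its orange faces from 60 to 102 mm above the bench, on a thin stem in the slot
- face_zero (a point): middle of the orange face (30 x 42 mm) of the lever's handle that looks to the red end, 13 mm from the handle's centre, 81 mm above the bench; push on it to move the lever away from the red end. Axes as the box's
- face_far (a point): middle of the same face on the opposite side, looking to the grey end, 13 mm from the handle's centre; push on it to move the lever to the red end
- blue_marker: thick black marker with a blue cap, 19 x 123 x 21 mm, lying loose at the box's -x side; origin at the centre of its underside; leave alone
- yellow_tape: yellow tape measure, 74 x 78 x 31 mm, loose at the box's +x side; origin at the centre of its underside; leave alone
- blue_coupler: blue round hose coupler, 69 mm across and 56 mm high, loose, standing beyond the red end; origin at the centre of its underside; leave alone
- steel_spanner: flat steel spanner, 29 x 175 x 8 mm, loose beyond the grey end; origin at the centre of its underside; leave alone

How it is judged:
By the outcome, as a careful person would: the job done as asked, in the order asked, and still so for the second after the job is handed in, with the robot touching nothing.
It also fails if it takes over 58 s, if anything falls off the work surface, if the arm or the gripper's body presses on something with over 40 N, if the wrist force passes 120 N, or if a joint passes its speed limit or range.

## Working session

There is one attempt and no reset: what is moved stays moved. The work goes in short steps, Python scripts to look and compute and a tool call to move; the robot and the scene stay as the last step left them, time stands still between calls to the robot, and variables do not carry over. Pictures are saved under pics/ and viewed, at most 10 in all, crops included, and the job is handed in when it is done.

Besides the shell and the picture viewer there is one more tool, called as name(argument=value, ...) on one line, values as JSON. step_arm: Moves the arm, as the interface text tells. Its arguments: {"type":"object","properties":{"targets":{"type":"array","items":{"type":"object","properties":{"dx":{"type":"number"},"dy":{"type":"number"},"dz":{"type":"number"},"ax":{"type":"number"},"ay":{"type":"number"},"az":{"type":"number"}}}},"jaw":{"type":"number"}},"required":["targets"]}

```bash
mkdir -p pics; ls
python3 - <<'E'
from bench import bot
import cv2,numpy as np
s=bot.get_state();print(s)
for n in("top","scene"):
    c=bot.read_camera(n);cv2.imwrite(f"pics/{n}0.png",c["image"]);print(n,c["mtx"],c["D"],c["position"],c["attitude"])
E
```

```text
pics
{'time': 0.0, 'joint_positions': array([67.60830605, 26.83338826, -0.66324476, 91.88175783,  0.34457616,
       61.38605335, -3.22680093]), 'dq': array([-0.02012165,  0.0337964 , -0.05665824, -0.00750585,  0.04710845,
        0.03679337,  0.10175127]), 'joint_efforts': array([ 6.07953734e-05, -5.20563018e+01, -1.20005594e-02, -2.43745333e+01,
       -5.66725060e-02,  1.73203490e-02,  1.73912663e-04]), 'eef_pos': array([ 0.2212591 , -0.61055872,  0.21366387]), 'ee_rot': array([[ 9.40155708e-01,  3.40744357e-01, -7.26123219e-04],
       [ 3.40745099e-01, -9.40154404e-01,  1.57299008e-03],
       [-1.46680449e-04, -1.72627853e-03, -9.99998499e-01]]), 'force': array([0.23859533, 0.16190581, 0.04670352]), 'moment': array([-0.01364886, -0.03415057,  0.05637406]), 'gripper_force': 0.0, 'opening': 0.09190329674443057}
top [[545.17193044   0.         317.68654179]
 [  0.         545.17193044 238.23437511]
 [  0.           0.           1.        ]] [-0.10716087  0.          0.          0.          0.        ] [0.38931516 0.02440058 0.93375307] [[ 0.01792492  0.9800711  -0.19783666]
 [-0.99977502  0.01981366  0.00757144]
 [ 0.01134042  0.19765644  0.98020576]]
scene [[526.15412347   0.         323.64429331]
 [  0.         526.15412347 225.44925618]
 [  0.           0.           1.        ]] [0.02394196 0.         0.         0.         0.        ] [0.15638535 0.4857511  0.82446696] [[-0.75839541  0.49306662 -0.4262883 ]
 [-0.65159149 -0.58986107  0.47696168]
 [-0.01627699  0.63949138  0.76862594]]
```

View pics/top0.png

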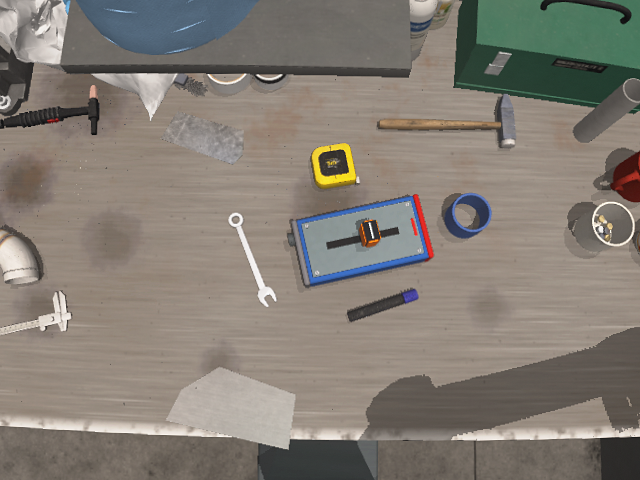

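View pics/scene0.png

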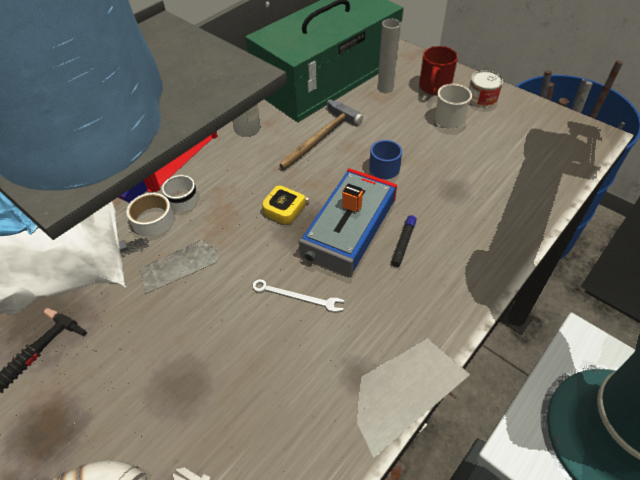

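Top view: box centred near (362,240), red end at right (425,225), lever at (370,232), spanner left at (250,260), coupler (468,214), tape (334,165), marker (382,305). The scene view agrees, with the lever at (352,197).

Run:
```python
import cv2
a=cv2.imread("pics/top0.png")[185:295,280:440]
cv2.imwrite("pics/topc.png",cv2.resize(a,None,fx=5,fy=5,interpolation=cv2.INTER_CUBIC))
```

```text
(no output)
```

View pics/topc.png

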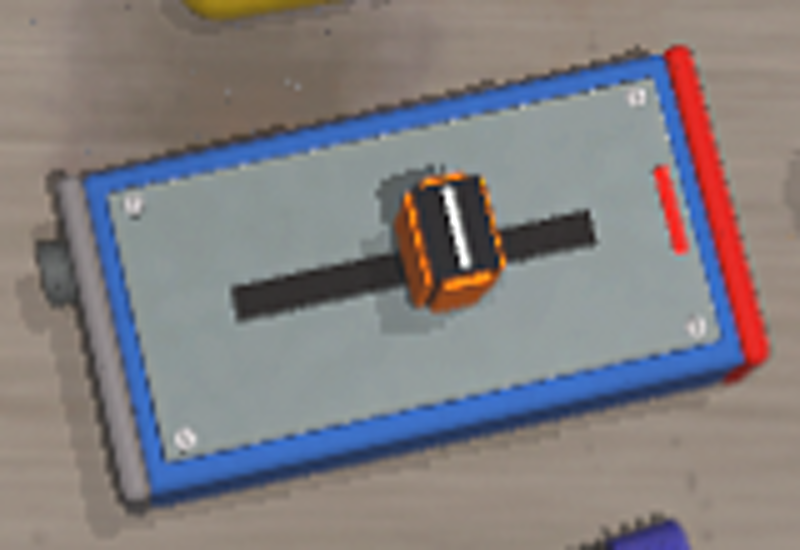

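The crop (5x, offset 280,185) shows screws at (134,205), (637,97), (697,328), (185,439), the slot ends at (237,303) and (590,228), the zero mark at (671,210), and the white line on the lever from (449,188) to (463,268).

```bash
cat > h.py <<'E'
import cv2,numpy as np
from bench import bot
def ray(c,px,z,pos=None,att=None):
    p=cv2.undistortPoints(np.array(px,float).reshape(-1,1,2),c["mtx"],np.array(c["D"])).reshape(-1,2)
    R=c["attitude"] if att is None else att; o=c["position"] if pos is None else pos
    d=np.c_[p[:,0],-p[:,1],-np.ones(len(p))]@np.array(R).T
    return np.array(o)+d*((z-o[2])/d[:,2])[:,None]
E
python3 - <<'E'
from h import *
c=bot.read_camera("top")
f=lambda l,z:ray(c,(np.array(l)+.5)/5-.5+[280,185],z)
S=f([(134,205),(637,97),(697,328),(185,439)],.055)
sl=f([(237,303),(590,228)],.055);zm=f([(671,210)],.055)[0]
L=f([(449,188),(463,268)],.105)
y=(S[0]+S[3]-S[1]-S[2]);y/=np.linalg.norm(y)
y2=sl[0]-sl[1];print("len slot",np.linalg.norm(y2));y2/=np.linalg.norm(y2)
ax=lambda v:np.degrees(np.arctan2(v[1],v[0]))
print(ax(y),ax(y2),ax(L[0]-L[1])+90,"screws",np.linalg.norm(S[0]-S[1]),np.linalg.norm(S[0]-S[3]))
o=S.mean(0);print("centre",o,sl.mean(0),zm+.088*y)
m=L.mean(0);print("lever",m,"along",(m-o)@y,(m-sl.mean(0))@y,(m-zm)@y-.088)
# scene objects
print("coupler",ray(c,[(468,214)],.056),"tape",ray(c,[(334,165)],.03))
R=np.array(c["attitude"])
# scene cam check
E
```

```text
len slot 0.11981180916920693
103.49447647061764 103.31492884471373 99.67249595901842 screws 0.17234345292641573 0.07968213500674041
centre [ 0.56893157 -0.05636047  0.055     ] [ 0.56912481 -0.05616941  0.055     ] [ 0.56907273 -0.05604904  0.055     ]
lever [ 0.5710699  -0.06455378  0.105     ] along -0.008466095671949237 -0.00860678674961349 -0.008735990285262119
coupler [[ 0.61302714 -0.23370811  0.056     ]] tape [[ 0.70245991 -0.0086701   0.03      ]]
```

step_arm(targets=[{"az": -0.95},{"az": -0.95},{"az": -0.95},{"az": -0.95},{"az": -0.95},{"az": -0.95},{"az": -0.95},{"az": -0.95}], jaw=0)

```text
schema error: expected keys dx, dy, dz, ax, ay, az
```

step_arm(targets=[{"az": -0.95},{"az": -0.95},{"az": -0.94},{}])

```text
schema error: expected keys dx, dy, dz, ax, ay, az
```

```bash
cat >> h.py <<'E'
A=np.radians(103.4);Y=np.array([np.cos(A),np.sin(A),0]);X=np.array([np.sin(A),-np.cos(A),0]);O=np.array([.569,-.0562,0])
def go(x,y,z):
    s=bot.get_state();R=s["ee_rot"];t=O+x*X+y*Y+[0,0,z]
    print("t",s["time"],"tool x ang",np.degrees(np.arctan2(R[1,0],R[0,0])),"j",s["joint_positions"].round(1))
    d=s["eef_pos"]-O;print("box pos mm",(1e3*np.array([d@X,d@Y,d[2]])).round(1),"F box",np.round([s["force"]@X,s["force"]@Y,s["force"][2]],2),"units",(R.T@(t-s["eef_pos"])/.04).round(3),"tilt",R[:,2].round(4))
E
python3 -c "
from h import *
go(0,.04,.215)"
```

```text
t 0.15 tool x ang 19.924504375347503 j [67.6 26.8 -0.7 91.9  0.3 61.4 -3.2]
box pos mm [-466.7 -458.8  213.9] F box [ 0.12 -0.37  0.85] units [ 13.009 -11.064  -0.014] tilt [-5.0e-04  1.2e-03 -1.0e+00]
```

All keys are needed in every row.

step_arm(targets=[{"dx": 0,"dy": 0,"dz": 0,"ax": 0,"ay": 0,"az": -0.95},{"dx": 0,"dy": 0,"dz": 0,"ax": 0,"ay": 0,"az": -0.95},{"dx": 0,"dy": 0,"dz": 0,"ax": 0,"ay": 0,"az": -0.95},{"dx": 0,"dy": 0,"dz": 0,"ax": 0,"ay": 0,"az": -0.95},{"dx": 0,"dy": 0,"dz": 0,"ax": 0,"ay": 0,"az": -0.95},{"dx": 0,"dy": 0,"dz": 0,"ax": 0,"ay": 0,"az": -0.95},{"dx": 0,"dy": 0,"dz": 0,"ax": 0,"ay": 0,"az": -0.95},{"dx": 0,"dy": 0,"dz": 0,"ax": 0,"ay": 0,"az": -0.95}], jaw=0)

```text
time: 1.15
eef_pos: [0.2213, -0.6109, 0.2142]
ee_rot: [[0.157, 0.988, -0.0], [0.988, -0.157, 0.001], [0.001, -0.0, -1.0]]
force: [-0.8, 0.5, -0.2]
opening: 0.0144
gripper_force: 0.0
```

step_arm(targets=[{"dx": 0,"dy": 0,"dz": 0,"ax": 0,"ay": 0,"az": -0.95},{"dx": 0,"dy": 0,"dz": 0,"ax": 0,"ay": 0,"az": -0.95},{"dx": 0,"dy": 0,"dz": 0,"ax": 0,"ay": 0,"az": -0.94},{"dx": 0,"dy": 0,"dz": 0,"ax": 0,"ay": 0,"az": 0}])

```text
time: 1.65
eef_pos: [0.2213, -0.611, 0.2142]
ee_rot: [[-0.231, 0.973, -0.0], [0.973, 0.231, 0.001], [0.001, 0.0, -1.0]]
force: [-0.4, 1.1, -0.2]
opening: 0.0005
gripper_force: 0.0
```

```bash
python3 -c "
from h import *
go(0,.04,.215)"
```

```text
t 1.65 tool x ang 103.3502869195215 j [ 80.2  28.3 -18.2  90.9   9.6  62.3  73. ]
box pos mm [-466.8 -459.1  214.2] F box [-0.1   1.12 -0.16] units [ 1.2487e+01  1.1660e+01 -1.0000e-02] tilt [-0.e+00  8.e-04 -1.e+00]
```

step_arm(targets=[{"dx": 0.78,"dy": 0.73,"dz": 0,"ax": 0,"ay": 0,"az": 0},{"dx": 0.78,"dy": 0.73,"dz": 0,"ax": 0,"ay": 0,"az": 0},{"dx": 0.78,"dy": 0.73,"dz": 0,"ax": 0,"ay": 0,"az": 0},{"dx": 0.78,"dy": 0.73,"dz": 0,"ax": 0,"ay": 0,"az": 0},{"dx": 0.78,"dy": 0.73,"dz": 0,"ax": 0,"ay": 0,"az": 0},{"dx": 0.78,"dy": 0.73,"dz": 0,"ax": 0,"ay": 0,"az": 0},{"dx": 0.78,"dy": 0.73,"dz": 0,"ax": 0,"ay": 0,"az": 0},{"dx": 0.78,"dy": 0.73,"dz": 0,"ax": 0,"ay": 0,"az": 0}])

```text
time: 2.65
eef_pos: [0.3912, -0.3128, 0.2147]
ee_rot: [[-0.23, 0.973, 0.0], [0.973, 0.23, -0.0], [-0.0, 0.0, -1.0]]
force: [0.4, 0.4, 0.7]
opening: 0.0006
gripper_force: 0.0
```

step_arm(targets=[{"dx": 0.78,"dy": 0.73,"dz": 0,"ax": 0,"ay": 0,"az": 0},{"dx": 0.78,"dy": 0.73,"dz": 0,"ax": 0,"ay": 0,"az": 0},{"dx": 0.78,"dy": 0.73,"dz": 0,"ax": 0,"ay": 0,"az": 0},{"dx": 0.78,"dy": 0.73,"dz": 0,"ax": 0,"ay": 0,"az": 0},{"dx": 0.78,"dy": 0.73,"dz": 0,"ax": 0,"ay": 0,"az": 0},{"dx": 0.78,"dy": 0.73,"dz": 0,"ax": 0,"ay": 0,"az": 0},{"dx": 0.78,"dy": 0.73,"dz": 0,"ax": 0,"ay": 0,"az": 0},{"dx": 0,"dy": 0,"dz": 0,"ax": 0,"ay": 0,"az": 0}])

```text
time: 3.65
eef_pos: [0.5397, -0.0503, 0.2146]
ee_rot: [[-0.236, 0.972, 0.001], [0.972, 0.236, 0.002], [0.002, 0.001, -1.0]]
force: [-0.2, 0.7, -0.3]
opening: 0.0004
gripper_force: 0.0
```

```bash
python3 -c "
from h import *
go(0,.04,.073)
c=bot.read_camera('wrist');cv2.imwrite('pics/w1.png',c['image']);print(c['hand_eye'])"
```

```text
t 3.65 tool x ang 103.64355948434184 j [ 30.2  20.5 -34.8 105.3  13.5  58.3   3.6]
box pos mm [-27.2  12.5 214.6] F box [-0.06  0.73 -0.3 ] units [0.678 0.679 3.543] tilt [ 6.0e-04  1.8e-03 -1.0e+00]
[[ 8.58865537e-04  9.55139367e-01  2.96155451e-01  8.50959903e-02]
 [ 9.99999139e-01 -1.11420353e-03  6.93402256e-04  1.95976840e-05]
 [ 9.92273242e-04  2.96154601e-01 -9.55139502e-01 -1.68540618e-01]
 [ 0.00000000e+00  0.00000000e+00  0.00000000e+00  1.00000000e+00]]
```

View pics/w1.png

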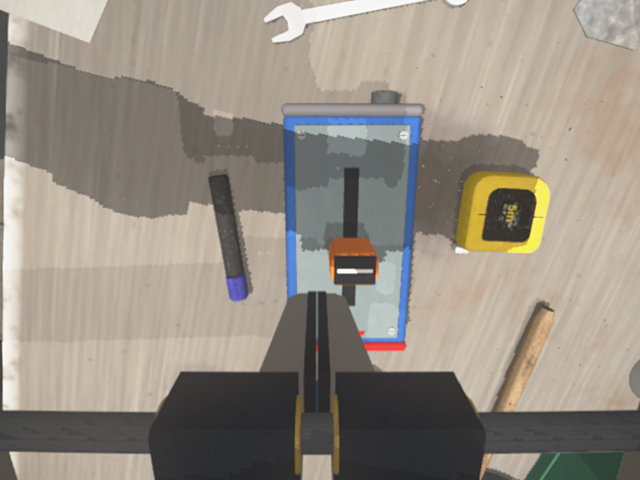

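The wrist view shows the lever at (353,262) in its slot, with the fingers still off to the -x side and every loose object clear of the box.

step_arm(targets=[{"dx": 0.68,"dy": 0.68,"dz": 0,"ax": 0,"ay": 0,"az": 0},{"dx": 0,"dy": 0,"dz": 0.5,"ax": 0,"ay": 0,"az": 0},{"dx": 0,"dy": 0,"dz": 0.8,"ax": 0,"ay": 0,"az": 0},{"dx": 0,"dy": 0,"dz": 0.8,"ax": 0,"ay": 0,"az": 0},{"dx": 0,"dy": 0,"dz": 0.8,"ax": 0,"ay": 0,"az": 0},{"dx": 0,"dy": 0,"dz": 0.4,"ax": 0,"ay": 0,"az": 0},{"dx": 0,"dy": 0,"dz": 0.24,"ax": 0,"ay": 0,"az": 0},{"dx": 0,"dy": 0,"dz": 0,"ax": 0,"ay": 0,"az": 0}])

```text
time: 4.7
eef_pos: [0.5588, -0.0217, 0.073]
ee_rot: [[-0.232, 0.973, -0.0], [0.973, 0.232, -0.0], [-0.0, -0.0, -1.0]]
force: [0.2, -0.0, -0.5]
opening: 0.0005
gripper_force: 0.0
```

```bash
python3 -c "
from h import *
go(0,.02,.073)"
```

```text
t 4.7 tool x ang 103.4014333123877 j [ 22.   32.8 -29.8 109.   22.8  44.1  -7.1]
box pos mm [-1.9 35.9 73. ] F box [ 0.19 -0.09 -0.48] units [-0.398  0.047  0.   ] tilt [-2.e-04 -2.e-04 -1.e+00]
```

step_arm(targets=[{"dx": -0.15,"dy": 0.04,"dz": 0,"ax": 0,"ay": 0,"az": 0},{"dx": -0.15,"dy": 0,"dz": 0,"ax": 0,"ay": 0,"az": 0},{"dx": -0.15,"dy": 0,"dz": 0,"ax": 0,"ay": 0,"az": 0},{"dx": -0.15,"dy": 0,"dz": 0,"ax": 0,"ay": 0,"az": 0}])

```text
time: 5.2
eef_pos: [0.5659, -0.0434, 0.0733]
ee_rot: [[-0.232, 0.973, -0.0], [0.973, 0.232, 0.002], [0.002, 0.0, -1.0]]
force: [-3.1, 7.4, 3.9]
opening: 0.0006
gripper_force: 3.6
```

step_arm(targets=[{"dx": -0.1,"dy": 0,"dz": 0,"ax": 0,"ay": 0,"az": 0},{"dx": -0.1,"dy": 0,"dz": 0,"ax": 0,"ay": 0,"az": 0}])

```text
time: 5.45
eef_pos: [0.5677, -0.0511, 0.0732]
ee_rot: [[-0.234, 0.972, -0.0], [0.972, 0.234, 0.001], [0.001, 0.0, -1.0]]
force: [-0.3, 1.7, 0.6]
opening: 0.0007
gripper_force: 0.6
```

step_arm(targets=[{"dx": -0.1,"dy": 0,"dz": 0,"ax": 0,"ay": 0,"az": 0},{"dx": -0.1,"dy": 0,"dz": 0,"ax": 0,"ay": 0,"az": 0}])

```text
time: 5.7
eef_pos: [0.5696, -0.0601, 0.0729]
ee_rot: [[-0.232, 0.973, -0.0], [0.973, 0.232, 0.001], [0.001, -0.0, -1.0]]
force: [-1.8, 5.8, 2.4]
opening: 0.0003
gripper_force: 3.1
```

step_arm(targets=[{"dx": -0.1,"dy": 0,"dz": 0,"ax": 0,"ay": 0,"az": 0},{"dx": -0.1,"dy": 0,"dz": 0,"ax": 0,"ay": 0,"az": 0}])

```text
time: 5.95
eef_pos: [0.571, -0.066, 0.0729]
ee_rot: [[-0.234, 0.972, -0.001], [0.972, 0.234, 0.002], [0.002, -0.001, -1.0]]
force: [-1.2, 2.9, 1.1]
opening: 0.0004
gripper_force: 1.6
```

```bash
python3 -c "
from h import *
go(0,-.025,.073)"
```

```text
t 5.95 tool x ang 103.52009327037328 j [ 26.   34.  -29.5 106.8  22.8  45.1  -2.2]
box pos mm [ -0.3 -10.   72.9] F box [-0.53  3.08  1.1 ] units [-0.375  0.007 -0.004] tilt [-0.0012  0.0019 -1.    ]
```

step_arm(targets=[{"dx": -0.1,"dy": 0,"dz": 0,"ax": 0,"ay": 0,"az": 0},{"dx": -0.1,"dy": 0,"dz": 0,"ax": 0,"ay": 0,"az": 0}])

```text
time: 6.2
eef_pos: [0.5737, -0.0767, 0.0729]
ee_rot: [[-0.232, 0.973, 0.0], [0.973, 0.232, -0.001], [-0.001, 0.0, -1.0]]
force: [-0.1, 0.4, 1.0]
opening: 0.0001
gripper_force: 0.0
```

step_arm(targets=[{"dx": -0.05,"dy": 0,"dz": 0,"ax": 0,"ay": 0,"az": 0},{"dx": -0.05,"dy": 0,"dz": 0,"ax": 0,"ay": 0,"az": 0}])

```text
time: 6.45
eef_pos: [0.5739, -0.0777, 0.0729]
ee_rot: [[-0.233, 0.972, -0.001], [0.972, 0.233, 0.002], [0.002, -0.0, -1.0]]
force: [-3.5, 6.2, 3.4]
opening: 0.0006
gripper_force: 3.6
```

step_arm(targets=[{"dx": -0.05,"dy": 0,"dz": 0,"ax": 0,"ay": 0,"az": 0},{"dx": -0.03,"dy": 0,"dz": 0,"ax": 0,"ay": 0,"az": 0}])

```text
time: 6.7
eef_pos: [0.5745, -0.0802, 0.073]
ee_rot: [[-0.234, 0.972, -0.001], [0.972, 0.234, 0.002], [0.002, -0.001, -1.0]]
force: [-2.8, 6.1, 1.5]
opening: 0.0008
gripper_force: 4.1
```

```bash
python3 -c "
from h import *
go(0,-.025,.073)"
```

```text
t 6.7 tool x ang 103.53644194063577 j [ 27.1  34.4 -29.4 106.1  22.7  45.5  -0.7]
box pos mm [ -0.2 -24.6  73. ] F box [-1.28  6.55  1.52] units [-0.01   0.006 -0.001] tilt [-0.0012  0.0023 -1.    ]
```

step_arm(targets=[{"dx": -0.05,"dy": 0,"dz": 0,"ax": 0,"ay": 0,"az": 0},{"dx": -0.05,"dy": 0,"dz": 0,"ax": 0,"ay": 0,"az": 0},{"dx": 0,"dy": 0,"dz": 0,"ax": 0,"ay": 0,"az": 0}])

```text
time: 7.08
eef_pos: [0.5745, -0.0803, 0.073]
ee_rot: [[-0.236, 0.972, -0.003], [0.972, 0.236, 0.006], [0.007, -0.002, -1.0]]
force: [-5.4, 12.9, 5.3]
opening: -0.0
gripper_force: 6.8
```

step_arm(targets=[{"dx": -0.05,"dy": 0,"dz": 0,"ax": 0,"ay": 0,"az": 0},{"dx": -0.05,"dy": 0,"dz": 0,"ax": 0,"ay": 0,"az": 0},{"dx": 0,"dy": 0,"dz": 0,"ax": 0,"ay": 0,"az": 0}])

```text
time: 7.45
eef_pos: [0.5745, -0.0804, 0.073]
ee_rot: [[-0.238, 0.971, -0.005], [0.971, 0.238, 0.01], [0.011, -0.002, -1.0]]
force: [-8.7, 18.6, 7.4]
opening: 0.0008
gripper_force: 10.5
```

```bash
python3 -c "
from h import *
go(0,-.025,.073)"
```

```text
t 7.45 tool x ang 103.77976097940945 j [ 2.760e+01  3.460e+01 -2.980e+01  1.058e+02  2.240e+01  4.580e+01
  1.000e-01]
box pos mm [ -0.2 -24.9  73. ] F box [-4.16 20.12  7.44] units [-0.004  0.006  0.001] tilt [-0.005   0.0101 -0.9999]
```

step_arm(targets=[{"dx": 0.35,"dy": 0,"dz": 0,"ax": 0,"ay": 0,"az": 0},{"dx": 0.35,"dy": 0,"dz": 0,"ax": 0,"ay": 0,"az": 0},{"dx": 0,"dy": 0,"dz": -0.75,"ax": 0,"ay": 0,"az": 0},{"dx": 0,"dy": 0,"dz": -0.75,"ax": 0,"ay": 0,"az": 0},{"dx": 0,"dy": 0,"dz": 0,"ax": 0,"ay": 0,"az": 0},{"dx": -0.65,"dy": 0,"dz": 0,"ax": 0,"ay": 0,"az": 0},{"dx": -0.65,"dy": 0,"dz": 0,"ax": 0,"ay": 0,"az": 0},{"dx": -0.65,"dy": 0,"dz": 0,"ax": 0,"ay": 0,"az": 0}])

```text
time: 8.45
eef_pos: [0.5881, -0.1402, 0.1318]
ee_rot: [[-0.232, 0.973, -0.001], [0.973, 0.232, -0.001], [-0.0, -0.001, -1.0]]
force: [-0.3, 0.4, 0.5]
opening: 0.0008
gripper_force: 0.0
```

step_arm(targets=[{"dx": 0,"dy": 0,"dz": 0,"ax": 0,"ay": 0,"az": 0},{"dx": 0,"dy": 0,"dz": 0,"ax": 0,"ay": 0,"az": 0}])

```text
time: 8.7
eef_pos: [0.588, -0.1376, 0.1323]
ee_rot: [[-0.233, 0.972, -0.001], [0.972, 0.233, 0.001], [0.001, -0.001, -1.0]]
force: [0.1, -0.6, 0.2]
opening: 0.0005
gripper_force: 0.0
```

```bash
python3 -c "
from h import *
go(0,-.085,.073)
c=bot.read_camera('wrist');cv2.imwrite('pics/w2.png',c['image'])
c=bot.read_camera('top');cv2.imwrite('pics/t2.png',c['image'])"
```

```text
t 8.7 tool x ang 103.48487283050464 j [ 33.   31.8 -30.8 100.8  19.7  52.9   7.4]
box pos mm [ -0.4 -83.6 132.3] F box [-0.   -0.59  0.19] units [-0.036  0.011  1.482] tilt [-1.1e-03  8.0e-04 -1.0e+00]
```

View pics/w2.png

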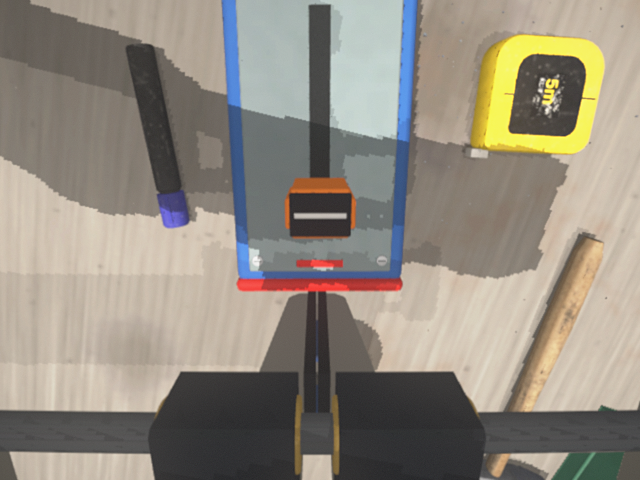

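The lever now sits next to the red mark, its white line at (320,216), and the fingers are lined up with it. I'll add a function that measures the lever from the white line, then go down.

```bash
cat >> h.py <<'E'
def lever():
    s=bot.get_state();c=bot.read_camera("wrist");H=np.array(c["hand_eye"]);R=s["ee_rot"]
    im=c["image"].astype(int);dark=cv2.dilate((im.max(2)<60).astype(np.uint8),np.ones((7,7)))
    hsv=cv2.cvtColor(c["image"],cv2.COLOR_BGR2HSV);org=cv2.inRange(hsv,(5,150,90),(17,255,255))
    n,l,st,ce=cv2.connectedComponentsWithStats(org); org=np.zeros_like(org)
    ids=[i for i in range(1,n) if st[i,4]>60 and 240<ce[i][0]<400]
    for i in ids: org[l==i]=255
    pts=cv2.findNonZero(org);x,y,w,h=cv2.boundingRect(pts)
    m=np.zeros_like(org);m[y:y+h,x+6:x+w-6]=1
    wh=(im.min(2)>130)&(im.max(2)-im.min(2)<40)&(m>0)
    n,l,st,ce=cv2.connectedComponentsWithStats(wh.astype(np.uint8));i=1+np.argmax(st[1:,2])
    P=ray(c,[ce[i]],.105,s["eef_pos"]+R@H[:3,3],R@H[:3,:3])[0]-O
    print("line px",ce[i].round(1),st[i],"lever mm x",round(1e3*P@X,1),"value",round(1e3*(P@Y)+45,1))
E
python3 -c "
from h import *
lever()"
```

```text
line px [319.3 216. ] [294 214  52   5 258] lever mm x 1.1 value 1.7
```

step_arm(targets=[{"dx": -0.05,"dy": 0,"dz": 0.5,"ax": 0,"ay": 0,"az": 0},{"dx": 0,"dy": 0,"dz": 0.5,"ax": 0,"ay": 0,"az": 0},{"dx": 0,"dy": 0,"dz": 0.48,"ax": 0,"ay": 0,"az": 0},{"dx": 0,"dy": 0,"dz": 0,"ax": 0,"ay": 0,"az": 0}])

```text
time: 9.35
eef_pos: [0.5874, -0.1404, 0.0712]
ee_rot: [[-0.233, 0.973, -0.004], [0.973, 0.233, 0.001], [0.002, -0.004, -1.0]]
force: [-0.2, 0.0, 0.9]
opening: -0.0
gripper_force: 0.0
```

```bash
python3 -c "
from h import *
go(0,-.068,.073)
lever()"
```

```text
t 9.35 tool x ang 103.4561862280797 j [ 31.5  36.4 -28.6 102.6  22.7  47.1   5.3]
box pos mm [ -1.6 -86.2  71.2] F box [-0.16  0.07  0.85] units [ 0.454  0.041 -0.044] tilt [-0.0043  0.0012 -1.    ]
line px [324.5 247. ] [288 244  74   7 518] lever mm x 1.2 value 1.8
```

step_arm(targets=[{"dx": 0.12,"dy": 0.04,"dz": 0,"ax": 0,"ay": 0,"az": 0},{"dx": 0.12,"dy": 0,"dz": 0,"ax": 0,"ay": 0,"az": 0},{"dx": 0.12,"dy": 0,"dz": 0,"ax": 0,"ay": 0,"az": 0},{"dx": 0.05,"dy": 0,"dz": 0,"ax": 0,"ay": 0,"az": 0},{"dx": 0.05,"dy": 0,"dz": 0,"ax": 0,"ay": 0,"az": 0},{"dx": 0.05,"dy": 0,"dz": 0,"ax": 0,"ay": 0,"az": 0}])

```text
time: 10.15
eef_pos: [0.586, -0.1214, 0.0739]
ee_rot: [[-0.232, 0.973, 0.001], [0.973, 0.232, -0.001], [-0.001, 0.0, -1.0]]
force: [1.1, -3.4, 0.1]
opening: 0.0006
gripper_force: 1.8
```

```bash
python3 -c "
from h import *
go(0,-.058,.073)
lever()"
```

```text
t 10.15 tool x ang 103.42672164314006 j [ 30.   35.6 -28.8 103.6  22.8  46.6   3.3]
box pos mm [  1.5 -67.4  73.9] F box [ 0.27 -3.52  0.07] units [ 0.234 -0.036  0.022] tilt [ 5.0e-04 -1.3e-03 -1.0e+00]
line px [315.7 293. ] [281 290  71   7 493] lever mm x 1.1 value 2.1
```

step_arm(targets=[{"dx": 0.05,"dy": 0,"dz": 0,"ax": 0,"ay": 0,"az": 0},{"dx": 0.05,"dy": 0,"dz": 0,"ax": 0,"ay": 0,"az": 0},{"dx": 0.05,"dy": 0,"dz": 0,"ax": 0,"ay": 0,"az": 0},{"dx": 0,"dy": 0,"dz": 0,"ax": 0,"ay": 0,"az": 0}])

```text
time: 10.7
eef_pos: [0.5846, -0.1156, 0.0739]
ee_rot: [[-0.232, 0.973, 0.0], [0.973, 0.232, -0.001], [-0.001, 0.0, -1.0]]
force: [1.1, -2.8, 0.3]
opening: 0.0006
gripper_force: 1.6
```

```bash
python3 -c "
from h import *
go(0,-.058,.073)
lever()"
```

```text
t 10.7 tool x ang 103.39823401104034 j [ 29.6  35.4 -28.8 103.9  22.7  46.5   2.7]
box pos mm [  1.5 -61.4  73.9] F box [ 0.46 -2.97  0.32] units [ 0.084 -0.036  0.022] tilt [ 4.e-04 -8.e-04 -1.e+00]
line px [315.7 293. ] [281 290  71   7 493] lever mm x 1.1 value 8.1
```

step_arm(targets=[{"dx": 0.05,"dy": 0,"dz": 0,"ax": 0,"ay": 0,"az": 0},{"dx": 0.03,"dy": 0,"dz": 0,"ax": 0,"ay": 0,"az": 0},{"dx": 0,"dy": 0,"dz": 0,"ax": 0,"ay": 0,"az": 0}])

```text
time: 11.12
eef_pos: [0.5834, -0.1104, 0.0736]
ee_rot: [[-0.234, 0.972, -0.001], [0.972, 0.234, 0.001], [0.001, -0.0, -1.0]]
force: [-0.3, 0.0, 0.1]
opening: 0.0003
gripper_force: 0.0
```

```bash
python3 -c "
from h import *
go(0,-.050,.073)
lever()"
```

```text
t 11.125 tool x ang 103.50853591891507 j [ 29.3  35.3 -28.9 104.2  22.6  46.4   2.4]
box pos mm [  1.5 -56.   73.6] F box [-0.25  0.1   0.12] units [ 0.151 -0.036  0.015] tilt [-6.0e-04  1.1e-03 -1.0e+00]
line px [315.6 277. ] [280 274  72   7 502] lever mm x 1.0 value 19.8
```

Click one: the lever reads 19.8, which is 18.1 after taking off the 1.7 mm bias.

step_arm(targets=[{"dx": 0.1,"dy": -0.03,"dz": 0,"ax": 0,"ay": 0,"az": 0},{"dx": 0.08,"dy": 0,"dz": 0,"ax": 0,"ay": 0,"az": 0},{"dx": 0.05,"dy": 0,"dz": 0,"ax": 0,"ay": 0,"az": 0},{"dx": 0.05,"dy": 0,"dz": 0,"ax": 0,"ay": 0,"az": 0},{"dx": 0.05,"dy": 0,"dz": 0,"ax": 0,"ay": 0,"az": 0},{"dx": 0,"dy": 0,"dz": 0,"ax": 0,"ay": 0,"az": 0}])

```text
time: 11.92
eef_pos: [0.5797, -0.1008, 0.0738]
ee_rot: [[-0.231, 0.973, 0.001], [0.973, 0.231, -0.002], [-0.002, 0.0, -1.0]]
force: [2.3, -5.2, -1.7]
opening: 0.0005
gripper_force: 2.5
```

```bash
python3 -c "
from h import *
go(0,-.041,.073)
lever()"
```

```text
t 11.925 tool x ang 103.36584435642663 j [ 28.4  34.8 -28.9 105.   22.7  45.9   1.2]
box pos mm [  0.1 -45.9  73.8] F box [ 1.02 -5.57 -1.73] units [ 0.121 -0.002  0.019] tilt [ 5.0e-04 -1.8e-03 -1.0e+00]
line px [319.7 293. ] [284 290  71   7 486] lever mm x 1.2 value 23.7
```

step_arm(targets=[{"dx": 0.05,"dy": 0,"dz": 0,"ax": 0,"ay": 0,"az": 0},{"dx": 0.05,"dy": 0,"dz": 0,"ax": 0,"ay": 0,"az": 0},{"dx": 0,"dy": 0,"dz": 0,"ax": 0,"ay": 0,"az": 0}])

```text
time: 12.35
eef_pos: [0.5784, -0.0934, 0.0738]
ee_rot: [[-0.234, 0.972, -0.0], [0.972, 0.234, 0.002], [0.002, 0.0, -1.0]]
force: [0.5, 0.8, 0.9]
opening: 0.0001
gripper_force: 0.0
```

```bash
python3 -c "
from h import *
go(0,-.041,.073)
lever()"
```

```text
t 12.35 tool x ang 103.52836877123647 j [ 28.   34.7 -29.1 105.3  22.6  45.8   0.8]
box pos mm [  0.5 -38.4  73.8] F box [0.63 0.63 0.94] units [-0.066 -0.012  0.02 ] tilt [-3.0e-04  1.6e-03 -1.0e+00]
line px [318.1 276. ] [283 273  71   7 496] lever mm x 0.9 value 37.8
```

Click two: 37.8, or 36.1 corrected.

step_arm(targets=[{"dx": 0.1,"dy": 0,"dz": 0,"ax": 0,"ay": 0,"az": 0},{"dx": 0.06,"dy": 0,"dz": 0,"ax": 0,"ay": 0,"az": 0},{"dx": 0.05,"dy": 0,"dz": 0,"ax": 0,"ay": 0,"az": 0},{"dx": 0.05,"dy": 0,"dz": 0,"ax": 0,"ay": 0,"az": 0},{"dx": 0.05,"dy": 0,"dz": 0,"ax": 0,"ay": 0,"az": 0},{"dx": 0,"dy": 0,"dz": 0,"ax": 0,"ay": 0,"az": 0}])

```text
time: 13.15
eef_pos: [0.5763, -0.0856, 0.0739]
ee_rot: [[-0.231, 0.973, 0.001], [0.973, 0.231, -0.003], [-0.003, 0.001, -1.0]]
force: [2.7, -4.9, -1.5]
opening: 0.0004
gripper_force: 2.9
```

```bash
python3 -c "
from h import *
go(0,-.023,.073)
lever()"
```

```text
t 13.15 tool x ang 103.34365751078067 j [ 27.2  34.4 -29.  105.9  22.8  45.5  -0.5]
box pos mm [  0.3 -30.3  73.9] F box [ 1.46 -5.38 -1.52] units [ 0.182 -0.007  0.022] tilt [ 0.0013 -0.0027 -1.    ]
line px [319.5 293.1] [284 290  70   7 472] lever mm x 1.3 value 39.2
```

step_arm(targets=[{"dx": 0.05,"dy": 0,"dz": 0,"ax": 0,"ay": 0,"az": 0},{"dx": 0.05,"dy": 0,"dz": 0,"ax": 0,"ay": 0,"az": 0},{"dx": 0,"dy": 0,"dz": 0,"ax": 0,"ay": 0,"az": 0}])

```text
time: 13.58
eef_pos: [0.5748, -0.0794, 0.0738]
ee_rot: [[-0.232, 0.973, 0.0], [0.973, 0.232, -0.0], [-0.0, 0.0, -1.0]]
force: [0.8, -1.6, -0.3]
opening: 0.0002
gripper_force: 1.0
```

```bash
python3 -c "
from h import *
go(0,-.023,.073)
lever()"
```

```text
t 13.575 tool x ang 103.42186823167289 j [ 26.8  34.3 -29.2 106.1  22.6  45.4  -0.8]
box pos mm [  0.3 -23.9  73.8] F box [ 0.45 -1.76 -0.25] units [ 0.022 -0.006  0.021] tilt [ 2.e-04 -1.e-04 -1.e+00]
line px [318.5 293. ] [284 290  70   7 490] lever mm x 0.9 value 45.6
```

Lever at 43.9 corrected, just short of the third click.

step_arm(targets=[{"dx": 0.04,"dy": 0,"dz": 0,"ax": 0,"ay": 0,"az": 0},{"dx": 0,"dy": 0,"dz": 0,"ax": 0,"ay": 0,"az": 0},{"dx": 0,"dy": 0,"dz": 0,"ax": 0,"ay": 0,"az": 0}])

```text
time: 14.0
eef_pos: [0.5741, -0.077, 0.0737]
ee_rot: [[-0.233, 0.972, -0.0], [0.972, 0.233, 0.001], [0.001, -0.0, -1.0]]
force: [-1.0, 0.8, -0.1]
opening: 0.0006
gripper_force: 0.0
```

```bash
python3 -c "
from h import *
go(0,-.023,.073)
lever()"
```

```text
t 14.0 tool x ang 103.48051045456623 j [ 26.6  34.2 -29.2 106.2  22.6  45.4  -1. ]
box pos mm [  0.2 -21.4  73.7] F box [-0.78  0.99 -0.14] units [-0.04  -0.004  0.018] tilt [-4.e-04  6.e-04 -1.e+00]
line px [318.9 273. ] [283 270  72   7 499] lever mm x 0.9 value 56.0
```

Click three: 56.0, or 54.3 corrected, so it is seated. Now I'll back off and lift.

step_arm(targets=[{"dx": -0.4,"dy": 0,"dz": 0,"ax": 0,"ay": 0,"az": 0},{"dx": -0.4,"dy": 0,"dz": 0,"ax": 0,"ay": 0,"az": 0},{"dx": 0,"dy": 0,"dz": -0.6,"ax": 0,"ay": 0,"az": 0},{"dx": 0,"dy": 0,"dz": -0.9,"ax": 0,"ay": 0,"az": 0},{"dx": 0,"dy": 0,"dz": -0.9,"ax": 0,"ay": 0,"az": 0},{"dx": 0,"dy": 0,"dz": -0.5,"ax": 0,"ay": 0,"az": 0},{"dx": 0,"dy": 0,"dz": 0,"ax": 0,"ay": 0,"az": 0},{"dx": 0,"dy": 0,"dz": 0,"ax": 0,"ay": 0,"az": 0}])

```text
time: 15.05
eef_pos: [0.5809, -0.1092, 0.1884]
ee_rot: [[-0.232, 0.973, -0.002], [0.973, 0.232, 0.0], [0.001, -0.002, -1.0]]
force: [-0.2, -0.2, -0.1]
opening: 0.0008
gripper_force: 0.0
```

```bash
python3 -c "
from h import *
lever();go(0,0,.2)
cv2.imwrite('pics/w3.png',bot.read_camera('wrist')['image'])"
```

```text
line px [319.5 155.5] [299 154  42   4 168] lever mm x 0.7 value 55.5
t 15.1 tool x ang 103.43193314920161 j [ 32.4  27.  -32.9 100.   16.9  58.1   6.8]
box pos mm [ -0.7 -54.1 188.2] F box [-0.05  0.18 -0.03] units [ 1.353  0.018 -0.295] tilt [-2.6e-03  4.0e-04 -1.0e+00]
```

View pics/w3.png

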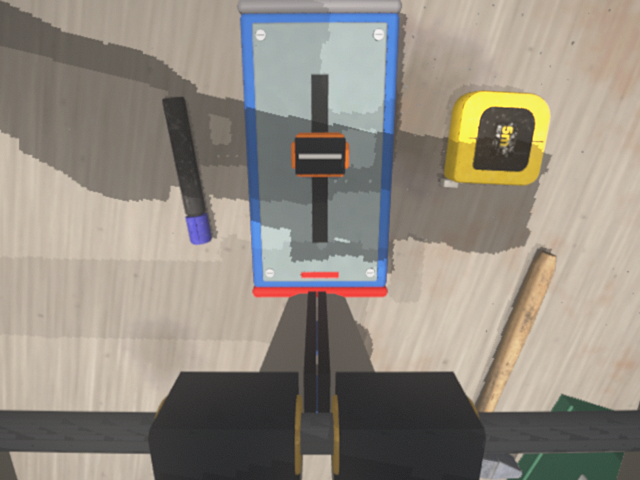

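The lever stands at (320,155), about the 54 mm notch. The robot is clear, and the marker and tape look undisturbed.

```bash
python3 -c "
from bench import bot
print(bot.job_done())"
```

```text
the job is handed in; nothing more can be done
None
```

I pushed the lever to its stop at the red end, then three clicks the other way. It measured about 54 mm (the third notch) once the arm was clear, and I handed the job in at about 15 s; no verdict came back.

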